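# Lean the sunflower panel on the table easel

## Task

Take the painted panel with the yellow sunflower (blue top edge) out of the grooved storage block and lean it on the table easel: its lower edge on the easel's ledge behind the lip, roughly centred from side to side, its back against the easel's sloping back and the painting facing outward. Set it down rather than dropping it, let go, and leave the other panel, the spray can and the pastel tin as they are.

Things in the scene. Friction and masses are not known exactly. Their poses are not given: they have to be found in the camera images.
- sunflower_panel: The panel to move: a wooden painting panel, 20 mm thick (x), 110 mm wide (y), 150 mm tall (z), about 0.16 kg, sky-blue face and blue top edge with a yellow sunflower. Origin at the centre of its lower edge face; z runs up the panel, +x points out of the painted face. It starts upright in the holder's groove, painting facing the holder's +x, in either of the two places.
- brown_panel: Bystander: a panel of the same size and axes, brown and green face with pink discs, brown top edge, standing in the same groove beside the first (40 to 60 mm of free space between them side to side).
- holder: Fixed grooved pine block, 86 (x) by 300 (y) by 38 mm high, on the robot's left or right, the easel on the other side. One groove along its whole y length, 26 mm wide, floor 8 mm above the table: a panel's top is 158 mm above the table. Origin: centre of underside. +x points away from the robot, within about 15 degrees of world x.
- easel: Fixed brown wooden table easel; foot board 170 mm (x) by 180 mm (y), whole easel about 130 mm high. Its face looks to its +x, away from the robot within about 15 degrees; its back leans 20 degrees from vertical, the top towards its -x (towards the robot). Two thin struts prop it behind. Origin under the easel at table height, on its middle line.
- easel_seat (a point): Inner corner where ledge meets sloping back, at mid width, 40 mm above the table. z: up the back (20 deg from vertical); +x: out of the back along the ledge, which rises to its front; y: sideways. Back: open frame at x=0, up to z=95 mm, 150 mm wide. Ledge: plane z=0, 180 mm wide; lip 10 mm high from x=36 to 44 mm. A panel fully home has its origin at x=10 mm, y=0, z=0, axes parallel.
- spray_can: Bystander: loose white and blue spray can, 52 mm diameter, 152 mm high, upright on the table in the gap between the holder and the easel. Origin at the centre of its underside.
- pastel_tin: Bystander: loose flat dark tin with coloured pastel sticks, 70 by 110 mm, 24 mm high, on the table in the same gap, farther from the robot. Origin at the centre of its underside.
There are look-alikes about, which are no part of the job. What is shaped like the sunflower_panel but purple or red is not meant.

How it is judged:
By the outcome, as a careful person would: the job done as asked, in the order asked, and still so for the second after the job is handed in, with the robot touching nothing.
It also fails if it takes over 40 s, if anything falls off the work surface, if the arm or the gripper's body presses on something with over 40 N, if the wrist force passes 120 N, or if a joint passes its speed limit or range.

## Robot

A 6-joint arm with a two-finger parallel gripper is mounted at the origin on the work surface. World frame = base frame: x ahead of the robot, y to its left, z up, the work surface at z = 0. Lengths are in mm, angles in rad, forces in N, time in s.
With the tool pointing down it reaches from about 275 to 750 mm from the base axis. Payload 10.2 kg.
Tool frame: the origin (TCP) lies between the finger pads; the fingertips stand 17 mm ahead of it and the grasp point (between the pads) lies 2 mm behind it; z points along the fingers, y is the line along which they close (so a half turn about z gives the same grasp; the last joint's range is limited). The gripper opens to 85 mm and grips with 20 to 120 N. Pads are 22 mm wide; open, the fingers measure 114 mm over their backs; the gripper's body (76 mm by 85 mm) begins 54 mm behind the grasp point. The pads swing forward as they close: fully open they stand 13 mm farther back than shut.
Start: joints at [0.975, 0.313, 1.498, -0, 1.331, -0.223], TCP at [191.231, 488.94, 248.294] pointing down, gripper open.
Joint ranges: [-2.94, 2.94], [-0.97, 2.17], [0.19, 2.56], [-1.23, 4.37], [0.02, 3.11], [-2.88, 2.88]. Speed limits (rad/s): [2.39, 2.39, 3.01, 3.14, 3.14, 3.14].

## Interface

Orientations are given as a unit quaternion [w, x, y, z].
In Python, from rig import * gives the robot as it stands.
- The arm moves only by the tool step_arm, never from a script. Its argument "commands" is text: rows parted by semicolons, each of 7 numbers parted by spaces: the opening, from 0 (shut) to 1 (fully open), then the shift along the tool's x, y, z in cm, then the turn, a rotation vector about the tool's x, y, z in rad. In form: hand x y z rx ry rz; .... A call has 1 to 20 rows; each row is the pose to reach, as a shift and turn from the pose commanded when the call began, along the tool's axes at that moment; what a row does not reach only later rows make up. A row lasts 1/12 s, in which the tool goes at most 41.7 mm and 7.16 degrees, less where a joint would pass 70% of its speed; a pose out of reach is approached as far as the arm can. A call with a gripper value outside its range is refused whole. The fingers move at their own pace and stop on an object; "newtons" is the grip in N (left out, the last holds). Time passes only in rows, so rows that repeat a pose let the fingers close. It gives the time, the measured TCP pose, the force, the opening and the grip force at its end, in the units of the state.
- sense(): the state, without advancing time (a new reading comes with each control period).
- capture(name): name is "scene" or "top" or "wrist"; returns the picture (480x640x3 uint8, red, green, blue); there is no depth.
- camera_model(name): a dict with "mtx" (3x3 intrinsics, pixels), "eye" and "rotation" of the camera in the world. Camera axes: x right, y down, z forward; pixel columns grow to the right and rows downward; lengths in mm; the calibration is good to about 2 mm. The wrist camera is an equidistant fisheye: a pixel r from the principal point sees the ray r / f radians off the axis. A picture is of the moment at which its call begins: read the wrist's pose just before it. camera_model takes no time and is no camera call; for the wrist camera it gives the pose at the moment of the call.
- finish_job(): hands the job in; it is judged then, once.
Trained networks look in the newest picture that a camera, given by its name, has taken for a name from the list of things; names that differ only in an ending like _2 or _b are one class to them, and where a whole thing is asked for, a point or a joint stands for the part that bears it (a point fixed in the world has none). Each returns a list of dicts, best first, with "score" (0 to 1); they miss things now and then, are a little off and sometimes report something else, mostly with a low value. They report only what shows in the picture. A call takes as long as a camera call. They do not tell look-alikes from the thing itself.
- search_frame(camera, label): "rect" ([centre column, centre row, width, height] in pixels, round what is visible of it).
- trace(camera, label): "mask" (480x640 bool, what is visible of it) and "rect" ([centre column, centre row, width, height] in pixels, round what is visible of it).
- spot_point(camera, label): "xy" ([column, row] in pixels: a listed point, or the origin of a listed thing).
The state is a dict: "time_s": time; "joints": joint angles; "dq": joint speeds; "tau": joint torques, N m; "eef_pos": TCP position; "ee_rot": TCP orientation; "force": force on the tool from outside, world axes, zero at the start; "wrist_torque": the same for the moment, N m; "grip_width": opening from 0.0 (shut) to 1.0 (fully open); "grip_force": force on a finger pad.
Only numpy, scipy, OpenCV 4.12 (cv2) and the standard library are available. Lean on these libraries where they do the work, as an engineer would, in place of code of your own. Each camera call takes 0.05 s, during which the arm holds its last target. There are 200 camera calls.

## Working session

There is one attempt and no reset: what is moved stays moved. The work goes in short steps, Python scripts to look and compute and a tool call to move; the robot and the scene stay as the last step left them, time stands still between calls to the robot, and variables do not carry over. Pictures are saved under pics/ and viewed, at most 10 in all, crops included, and the job is handed in when it is done.

Besides the shell and the picture viewer there is one more tool, called after ">>>" as name(argument=value, ...) on one line, values as JSON. step_arm: Moves the arm, as the interface text tells. Its arguments: {"type":"object","properties":{"commands":{"type":"string"},"newtons":{"type":"number"}},"required":["commands"]}

```bash
mkdir -p pics; ls
python3 - <<'E'
from rig import *
import cv2
for n in ("scene","top"):
    im=capture(n); cv2.imwrite(f"pics/{n}1.png",im[:,:,::-1])
    m=camera_model(n); print(n,m)
    for l in ("sunflower_panel","brown_panel","holder","easel","easel_seat","spray_can","pastel_tin"):
        f=spot_point(n,l); print(l,[(round(d['score'],2),[round(float(v)) for v in d['xy']]) for d in f[:4]])
print(sense())
E
```

```text
pics
scene {'mtx': array([[438.26204721,   0.        , 322.15304742],
       [  0.        , 438.26204721, 237.83463499],
       [  0.        ,   0.        ,   1.        ]]), 'eye': array([1272.13406808,  274.8648985 ,  706.73471277]), 'rotation': array([-0.26048761,  0.55509424,  0.71356027, -0.33889279])}
sunflower_panel [(0.69, [500, 359]), (0.68, [393, 325]), (0.66, [491, 276]), (0.56, [417, 275])]
brown_panel [(0.57, [349, 262])]
holder [(0.85, [381, 270])]
easel [(0.68, [205, 233])]
easel_seat [(0.6, [199, 226])]
spray_can [(0.65, [305, 241])]
pastel_tin [(0.98, [274, 298])]
top {'mtx': array([[624.86732821,   0.        , 323.15672945],
       [  0.        , 624.86732821, 238.38212894],
       [  0.        ,   0.        ,   1.        ]]), 'eye': array([ 446.64997097,   95.87750624, 1469.88475972]), 'rotation': array([-0.01465671,  0.71683341, -0.69665904,  0.02451981])}
sunflower_panel [(0.84, [245, 174]), (0.82, [154, 254]), (0.81, [229, 301]), (0.81, [160, 158])]
brown_panel [(0.87, [293, 245])]
holder [(0.86, [268, 238])]
easel [(0.71, [456, 254])]
easel_seat [(0.89, [457, 247])]
spray_can [(0.96, [347, 270])]
pastel_tin [(0.56, [351, 181])]
{'time_s': 0.8, 'joints': array([ 9.74640301e-01,  3.12912371e-01,  1.49770130e+00,  1.03337958e-05,
        1.33097017e+00, -2.23385174e-01]), 'dq': array([ 0.00033739,  0.00083354,  0.00058319, -0.00086895,  0.00041049,
        0.00013328]), 'tau': array([-2.98393810e-03, -4.12149990e+01, -2.59880877e+01, -3.61766433e-04,
        5.82070134e-04,  3.48155527e-05]), 'eef_pos': array([191.21321365, 488.95471852, 248.28735165]), 'ee_rot': array([-2.84853021e-06,  1.85309348e-01,  9.82680236e-01,  6.03996656e-06]), 'force': array([0.97224719, 0.62289594, 0.27218634]), 'wrist_torque': array([-0.02791664,  0.03277489, -0.01185869]), 'grip_force': 0.0, 'grip_width': 1.0002280662139744}
```

View pics/scene1.png

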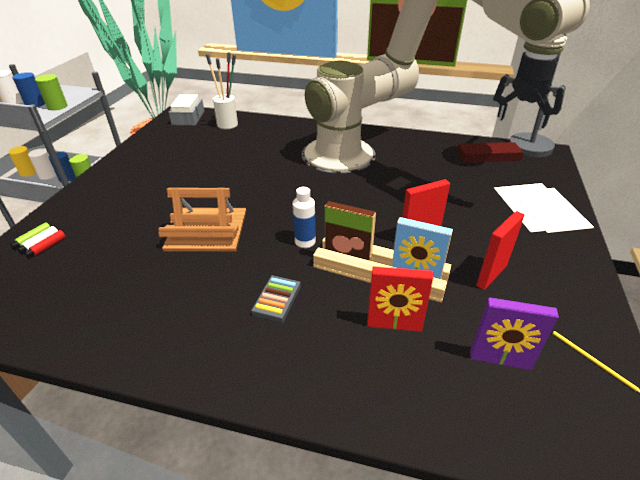

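View pics/top1.png

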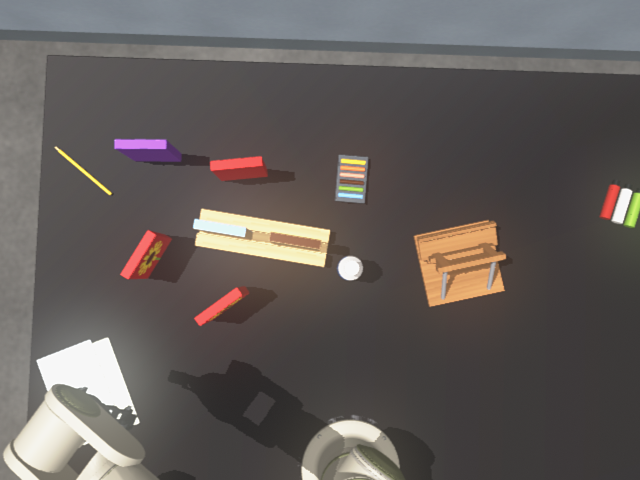

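Candidates: the blue panel in the holder at scene (421,248) / top (220,229), red panels at scene (400,298), (427,205) and (500,250), and a purple one at (515,333). I choose the blue one in the holder. Bystanders: brown panel (349,232), can (305,220), tin (276,298). The easel is at scene (204,218) / top (460,262).

```bash
cat > h.py <<'E'
from rig import *
import numpy as np, cv2
from scipy.spatial.transform import Rotation as R
def q2R(q): return R.from_quat(np.roll(q,-1)).as_matrix()
def ray(n,px,m=None):
    m=m or camera_model(n); K=m['mtx']; px=np.atleast_2d(px).astype(float)
    v=(px-K[:2,2])/[K[0,0],K[1,1]]
    if n=="wrist":
        r=np.linalg.norm(v,axis=1,keepdims=True)+1e-12; d=np.hstack([v/r*np.sin(r),np.cos(r)])
    else: d=np.hstack([v,np.ones((len(v),1))])
    return np.array(m['eye']),d@q2R(m['rotation']).T
def onz(n,px,z,m=None):
    e,d=ray(n,px,m); return e+d*((z-e[2])/d[:,2])[:,None]
def proj(n,P,m=None):
    m=m or camera_model(n); p=(np.atleast_2d(P)-m['eye'])@q2R(m['rotation']); K=m['mtx']
    if n=="wrist":
        r=np.hypot(p[:,0],p[:,1]);t=np.arctan2(r,p[:,2]); u=p[:,:2]/(r[:,None]+1e-9)*t[:,None]
    else: u=p[:,:2]/p[:,2:]
    return u*[K[0,0],K[1,1]]+K[:2,2]
E
python3 - <<'E'
from h import *
im=cv2.imread("pics/top1.png"); hsv=cv2.cvtColor(im,cv2.COLOR_BGR2HSV)
def rect(mask,z,n="top"):
    k,l,s,c=cv2.connectedComponentsWithStats(mask.astype(np.uint8)); i=1+s[1:,4].argmax()
    ys,xs=np.where(l==i); P=onz(n,np.c_[xs,ys],z)[:,:2].astype(np.float32)
    r=cv2.minAreaRect(P); b=cv2.boxPoints(r); L=max([b[1]-b[0],b[2]-b[1]],key=np.linalg.norm)
    print(np.round(r[0],1),np.round(r[1],1),"yaw(deg) of long axis from y",round(float(np.degrees(np.arctan(-L[0]/L[1]))),1))
box=np.zeros(im.shape[:2],bool); box[200:275,185:340]=1
H,S,V=cv2.split(hsv)
print("blue");rect(box&(H>85)&(H<125)&(S>30)&(V>90),158)
print("brownpanel+");print(hsv[241,295],hsv[228,220],hsv[255,250])
rect(box&(H<20)&(S>110)&(V<150),158)
print("holder");rect(box&(V>70),38)
box[:]=0;box[215:310,410:510]=1
print("easel");rect(box&(V>60)&(S>90),40)
print("seat",onz("top",[457,247],40),onz("scene",[199,226],40))
print("can",onz("top",[350,268],152),"tin",onz("top",[352,179],24))
cv2.imwrite("pics/ea.png",np.hstack([cv2.resize(im[210:315,400:520],None,fx=3.3,fy=3.3,interpolation=2),cv2.resize(cv2.imread("pics/scene1.png")[175:262,150:258],(396,346),interpolation=2)]))
E
```

```text
blue
[454.9  47. ] [19.3  2.7] yaw(deg) of long axis from y -75.9
brownpanel+
[ 11 114 172] [ 90  20 247] [ 14  79 139]Traceback (most recent call last):
  File "<stdin>", line 12, in <module>
  File "<stdin>", line 4, in rect
ValueError: attempt to get argmax of an empty sequence
```

Run:
```python
from h import *
im=cv2.imread("pics/top1.png"); hsv=cv2.cvtColor(im,cv2.COLOR_BGR2HSV)
def rect(mask,z,n="top"):
    k,l,s,c=cv2.connectedComponentsWithStats(mask.astype(np.uint8)); i=1+s[1:,4].argmax()
    ys,xs=np.where(l==i); P=onz(n,np.c_[xs,ys],z)[:,:2].astype(np.float32)
    r=cv2.minAreaRect(P); b=cv2.boxPoints(r); L=max([b[1]-b[0],b[2]-b[1]],key=np.linalg.norm)
    print(np.round(r[0],1),np.round(r[1],1),"yaw(deg) of long axis from y",round(float(np.degrees(np.arctan(-L[0]/L[1]))),1))
box=np.zeros(im.shape[:2],bool); box[200:275,185:340]=1
H,S,V=cv2.split(hsv)
print("blue");rect(box&(H>50)&(H<130)&(S>8)&(V>130),158)
print("holder");rect(box&(V>70),38)
box[:]=0;box[215:310,410:510]=1
print("easel");rect(box&(V>60)&(S>90),40)
print("seat",onz("top",[457,247],40),onz("scene",[199,226],40))
print("can",onz("top",[350,268],152),"tin",onz("top",[352,179],24))
cv2.imwrite("pics/ea.png",np.hstack([cv2.resize(im[210:315,400:520],(396,346),interpolation=2),cv2.resize(cv2.imread("pics/scene1.png")[175:262,150:258],(396,346),interpolation=2)]))
```

```text
blue
[536.5 298.2] [110.7  21. ] yaw(deg) of long axis from y -9.0
holder
[525.6 217.2] [170.2 353.7] yaw(deg) of long axis from y 1.7
easel
[ 481.6 -245.1] [169.7 200.4] yaw(deg) of long axis from y 13.5
seat [[ 515.32538346 -230.93216183   40.        ]] [[ 515.65160179 -237.68390378   40.        ]]
can [[459.13453479  20.18141643 152.        ]] tin [[667.68998947  13.50461443  24.        ]]
```

View pics/ea.png

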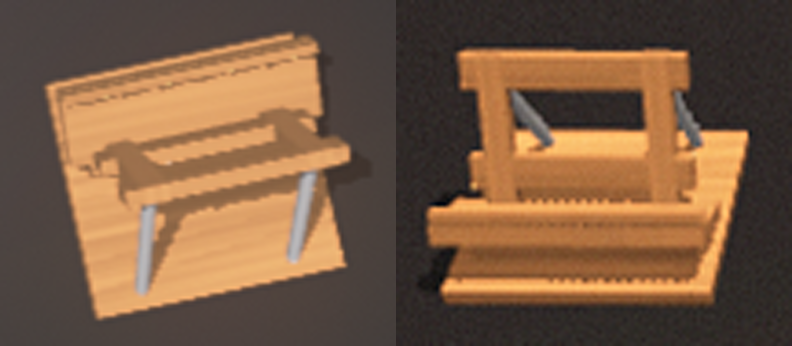

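The crop shows the lip ends at top-crop (60,97)/(318,45) and scene-crop (428,208)/(716,210), and the bar's top corners at scene-crop (460,52)/(688,50). I'll fit the seat pose to these.

```bash
cat >> h.py <<'E'
def seat(p,loc):
    x,y,th=p; M=R.from_euler('zy',[th,-20],degrees=True).as_matrix() if 0 else (R.from_euler('z',th,degrees=True)*R.from_euler('y',-20,degrees=True)).as_matrix()
    return np.atleast_2d(loc)@M.T+[x,y,40]
E
python3 - <<'E'
from h import *
from scipy.optimize import least_squares
T=lambda u,v:(400+u/3.3,210+v/3.295)
S=lambda u,v:(150+(u-396)/3.667,175+v/3.977)
obs=[("top",T(60,97),(44,90,10)),("top",T(318,43),(44,-90,10)),
("scene",S(428,209),(44,-90,10)),("scene",S(716,212),(44,90,10)),("scene",S(460,52),(0,-75,95)),("scene",S(688,50),(0,75,95))]
def f(p): return np.concatenate([(proj(n,seat(p,l))[0]-o) for n,o,l in obs])
r=least_squares(f,[515,-234,13]); print(r.x.round(1)); print(r.fun.reshape(-1,2).round(1))
p=r.x
for n,(x0,y0,w,h) in (("top",(400,210,120,105)),("scene",(150,175,108,87))):
    im=cv2.imread(f"pics/{n}1.png"); im=cv2.resize(im[y0:y0+h,x0:x0+w],(396,346),interpolation=2)
    for a,b in [((44,90,10),(44,-90,10)),((36,90,10),(36,-90,10)),((0,75,95),(0,-75,95)),((0,75,0),(0,-75,0)),((0,0,0),(0,0,95))]:
        q=(proj(n,seat(p,[a,b]))-[x0,y0]+.5)*[396/w,346/h]; cv2.line(im,*[tuple(map(int,z)) for z in q],(255,255,0) if a[0]!=36 else (0,255,0),1)
    cv2.imwrite(f"pics/o{n}.png",im)
cv2.imwrite("pics/ov.png",np.hstack([cv2.imread("pics/otop.png"),cv2.imread("pics/oscene.png")]))
# grasp move
s=sense(); Rt=q2R(s['ee_rot']); th=np.radians(-9)
Rg=np.c_[[-np.sin(th),np.cos(th),0],[np.cos(th),np.sin(th),0],[0,0,-1]]
for z in (210,142): print(z,"shift cm",(Rt.T@(np.array([536.5,298.2,z])-s['eef_pos'])/10).round(2),"turn",R.from_matrix(Rt.T@Rg).as_rotvec().round(3))
E
```

```text
[ 512.3 -231.3   13.7]
[[-1.   0.4]
 [-1.8  0.2]
 [ 0.3 -0.5]
 [-3.  -1. ]
 [-0.  -0. ]
 [-0.3  0.6]]
210 shift cm [-39.1   -5.19   3.83] turn [ 0.    -0.     1.355]
142 shift cm [-39.1   -5.19  10.63] turn [ 0.    -0.     1.355]
```

View pics/ov.png

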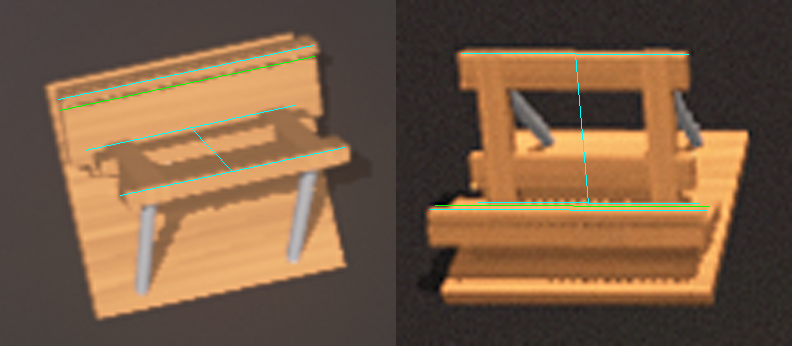

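>>> step_arm(commands="1 -20 -2.6 2 0 0 0.68; 1 -39.1 -5.2 2 0 0 1.355; 1 -39.1 -5.2 2 0 0 1.355; 1 -39.1 -5.2 2 0 0 1.355; 1 -39.1 -5.2 2 0 0 1.355; 1 -39.1 -5.2 2 0 0 1.355; 1 -39.1 -5.2 2 0 0 1.355; 1 -39.1 -5.2 2 0 0 1.355; 1 -39.1 -5.2 2 0 0 1.355; 1 -39.1 -5.2 2 0 0 1.355; 1 -39.1 -5.2 2 0 0 1.355; 1 -39.1 -5.2 2 0 0 1.355; 1 -39.1 -5.2 2 0 0 1.355; 1 -39.1 -5.2 2 0 0 1.355; 1 -39.1 -5.2 2 0 0 1.355; 1 -39.1 -5.2 2 0 0 1.355", newtons=50)

```text
time_s: 2.13
eef_pos: [536.0, 298.6, 228.6]
ee_rot: [0.0, 0.76, 0.65, 0.0]
force: [0.6, -0.8, 0.4]
grip_width: 1.0
grip_force: 0.0
```

Run:
```python
from h import *
s=sense(); m=camera_model("wrist"); im=capture("wrist"); print(s['eef_pos'].round(1),q2R(s['ee_rot']).round(3),s['time_s'])
im=im[:,:,::-1].copy()
th=np.radians(-9); X=np.array([np.cos(th),np.sin(th),0]);Y=np.array([-X[1],X[0],0]); c=np.array([536.5,298.2,158])
q=proj("wrist",[c+a*X*10+b*Y*55 for a,b in((1,1),(1,-1),(-1,-1),(-1,1))],m)
print(q.round())
hsv=cv2.cvtColor(im,cv2.COLOR_BGR2HSV)
cv2.imwrite("pics/w0.png",im)
cv2.polylines(im,[q.astype(int)],1,(0,0,255),1)
cv2.imwrite("pics/w1.png",im)
```

```text
[536.  298.6 228.6] [[ 0.154  0.988  0.   ]
 [ 0.988 -0.154  0.   ]
 [ 0.     0.    -1.   ]] 2.1333
[[338. 165.]
 [334. 343.]
 [303. 343.]
 [300. 165.]]
```

View pics/w1.png

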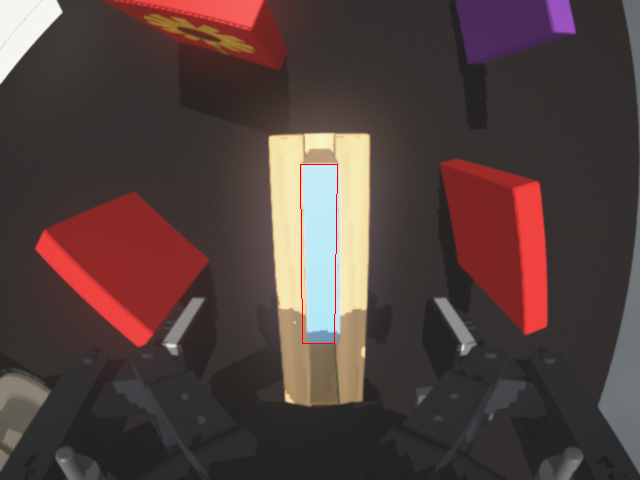

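The projected outline coincides with the blue top edge at (300–338, 165–343) and the red look-alikes stand clear. Going down to grasp.

>>> step_arm(commands="1 0 0 3 0 0 0; 1 0 0 6 0 0 0; 1 0 0 8.6 0 0 0; 1 0 0 8.6 0 0 0; 0 0 0 8.6 0 0 0; 0 0 0 8.6 0 0 0; 0 0 0 8.6 0 0 0; 0 0 0 8.6 0 0 0; 0 0 0 8.6 0 0 0; 0 0 0 8.6 0 0 0; 0 0 0 8.6 0 0 0; 0 0 0 8.6 0 0 0; 0 0 0 8.6 0 0 0; 0 0 0 8.6 0 0 0", newtons=50)

```text
time_s: 3.35
eef_pos: [536.9, 298.3, 143.4]
ee_rot: [0.0, 0.76, 0.649, 0.001]
force: [-0.4, -0.3, 6.3]
grip_width: 0.225
grip_force: 51.1
```

>>> step_arm(commands="0 0 0 -1 0 0 0; 0 0 0 -2.5 0 0 0; 0 0 0 -5 0 0 0; 0 0 0 -8 0 0 0; 0 0 0 -11 0 0 0; 0 0 0 -14 0 0 0; 0 0 0 -17 0 0 0; 0 0 0 -19 0 0 0; 0 0 0 -19 0 0 0; 0 0 0 -19 0 0 0")

```text
time_s: 4.18
eef_pos: [536.4, 298.1, 332.6]
ee_rot: [0.0, 0.76, 0.649, 0.0]
force: [0.5, 0.1, -2.4]
grip_width: 0.231
grip_force: 50.2
```

```bash
cat >> h.py <<'E'
P0=(513,-233,13.7)
def goal(loc,p=P0,tilt=20):
    # TCP target: panel origin at seat-frame loc (panel parallel), TCP 134.6 mm up the panel
    th=p[2]; M=(R.from_euler('z',th,degrees=True)*R.from_euler('y',-tilt,degrees=True)).as_matrix()
    o=seat(p,loc)[0]; Rg=np.c_[M[:,1],M[:,0],-M[:,2]]
    return o+M[:,2]*134.6,Rg
def move(pos,Rg):
    s=sense(); Rt=q2R(s['ee_rot'])
    print("from",s['eef_pos'].round(1),"to",pos.round(1),"shift cm",(Rt.T@(pos-s['eef_pos'])/10).round(2),"turn",R.from_matrix(Rt.T@Rg).as_rotvec().round(3))
E
python3 - <<'E'
from h import *
s=sense();print(s['grip_width'],s['grip_force'],s['joints'].round(2),s['force'].round(1))
for l in ((18,0,70),(18,0,25),(12,0,0)): move(*goal(l))
E
```

```text
0.23077596735243622 50.23273408412933 [ 0.32  0.48  1.04 -0.    1.62  0.47] [ 0.5  0.1 -2.4]
from [536.4 298.1 332.6] to [ 461.4 -245.6  238.4] shift cm [-54.87   1.09   9.4 ] turn [-0.344  0.069 -0.392]
from [536.4 298.1 332.6] to [ 476.4 -241.9  196.1] shift cm [-54.28   2.51  13.63] turn [-0.344  0.069 -0.392]
from [536.4 298.1 332.6] to [ 479.2 -241.2  170.6] shift cm [-54.17   2.78  16.19] turn [-0.344  0.069 -0.392]
```

>>> step_arm(commands="0 -1 0 0 0 0 0; 0 -3 0 0 0 0 0; 0 -6 0.1 0 0 0 0; 0 -9 0.2 0 0 0 0; 0 -12 0.2 0 0 0 0; 0 -15 0.3 0 0 0 0; 0 -18 0.4 0 0 0 -0.05; 0 -22 0.5 0 0 0 -0.1; 0 -26 0.6 0 -0.03 0.006 -0.15; 0 -30 0.7 0 -0.07 0.014 -0.2; 0 -34 0.8 0 -0.12 0.024 -0.25; 0 -38 0.9 0 -0.17 0.034 -0.3; 0 -42 1 0 -0.22 0.044 -0.35; 0 -46 1.1 0 -0.27 0.054 -0.392; 0 -50 1.1 0 -0.31 0.062 -0.392; 0 -53 1.1 0 -0.344 0.069 -0.392; 0 -54.9 1.1 0 -0.344 0.069 -0.392; 0 -54.9 1.1 0 -0.344 0.069 -0.392; 0 -54.9 1.1 0 -0.344 0.069 -0.392; 0 -54.9 1.1 0 -0.344 0.069 -0.392")

```text
time_s: 5.85
eef_pos: [461.0, -245.2, 331.3]
ee_rot: [0.106, 0.609, 0.774, 0.136]
force: [0.4, 0.7, -2.0]
grip_width: 0.226
grip_force: 50.1
```

Run:
```python
from h import *
for l in ((18,0,70),(18,0,25),(14,0,4)): move(*goal(l))
a=cv2.resize(capture("scene")[60:280,120:350,::-1],(400,383)); b=cv2.resize(capture("top")[180:320,390:536,::-1],(400,383))
cv2.imwrite("pics/p2.png",np.hstack([a,b]))
```

```text
from [ 461.  -245.2  331.3] to [ 461.4 -245.6  238.4] shift cm [-0.07 -3.14  8.75] turn [-0.002 -0.002 -0.001]
from [ 461.  -245.2  331.3] to [ 476.4 -241.9  196.1] shift cm [-0.07 -3.13 13.25] turn [-0.002 -0.002 -0.001]
from [ 461.  -245.2  331.3] to [ 479.7 -241.1  175. ] shift cm [-0.08 -3.53 15.35] turn [-0.002 -0.002 -0.001]
```

View pics/p2.png

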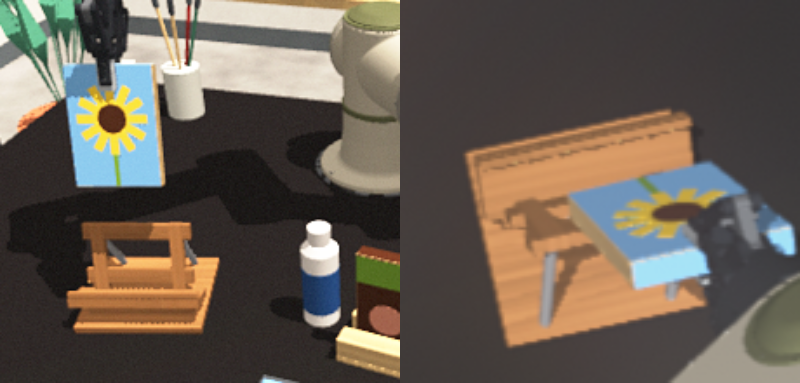

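The panel is held upright and square in the grip, above the easel (scene crop (113,125), easel (140,270)). Lowering in along the sloping back.

>>> step_arm(commands="0 0 -1.5 0.5 0 0 0; 0 0 -3.1 1.5 0 0 0; 0 0 -3.1 3 0 0 0; 0 0 -3.1 5 0 0 0; 0 0 -3.1 7 0 0 0; 0 0 -3.1 9 0 0 0; 0 0 -3.1 11 0 0 0; 0 0 -3.1 12.5 0 0 0; 0 0 -3.1 13.5 0 0 0; 0 0 -3.1 14.2 0 0 0; 0 0 -3.1 14.5 0 0 0; 0 0 -3.1 14.5 0 0 0; 0 0 -3.1 14.5 0 0 0")

```text
time_s: 7.03
eef_pos: [481.4, -241.2, 186.1]
ee_rot: [0.108, 0.608, 0.775, 0.136]
force: [0.3, 0.4, -1.5]
grip_width: 0.228
grip_force: 50.1
```

Run:
```python
from h import *
print(sense()['force'].round(1))
for l in ((18,0,0),(10,0,0)): move(*goal(l))
a=capture("scene")[120:260,140:270,::-1]; b=capture("top")[190:310,400:520,::-1]
cv2.imwrite("pics/p3.png",np.hstack([cv2.resize(a,(400,431),interpolation=2),cv2.resize(b,(400,431),interpolation=2)]))
```

```text
[ 0.3  0.4 -1.5]
from [ 481.4 -241.2  186.1] to [ 484.7 -239.9  172.6] shift cm [ 0.05 -0.13  1.38] turn [0.    0.001 0.   ]
from [ 481.4 -241.2  186.1] to [ 477.4 -241.7  169.9] shift cm [ 0.05 -0.93  1.38] turn [0.    0.001 0.   ]
```

View pics/p3.png

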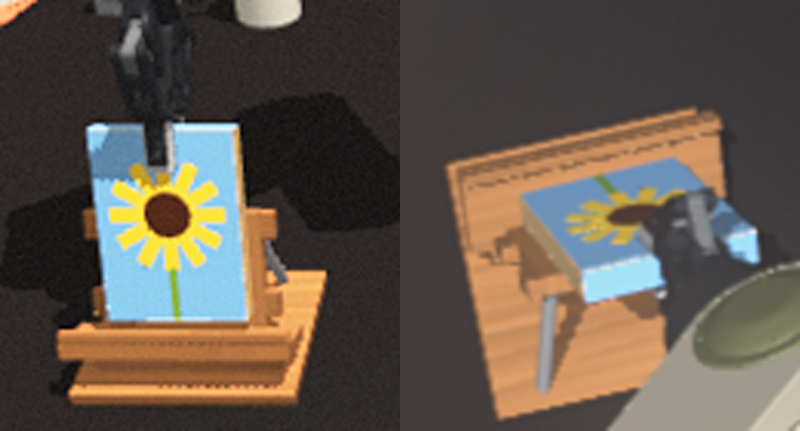

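Panel is in front of the back, behind the lip and centred (panel foot 105–248, lip 58–296 in the scene crop). Easing it down while watching the force.

>>> step_arm(commands="0 0 -0.3 0.3 0 0 0; 0 0 -0.6 0.6 0 0 0; 0 0 -0.6 0.8 0 0 0; 0 0 -0.6 1 0 0 0; 0 0 -0.6 1.1 0 0 0; 0 0 -0.6 1.1 0 0 0; 0 0 -0.6 1.1 0 0 0")

```text
time_s: 7.72
eef_pos: [479.5, -241.4, 172.9]
ee_rot: [0.107, 0.608, 0.775, 0.136]
force: [0.7, 0.7, -1.2]
grip_width: 0.225
grip_force: 49.6
```

>>> step_arm(commands="0 0 0 0.1 0 0 0; 0 0 0 0.2 0 0 0; 0 0 0 0.3 0 0 0; 0 0 0 0.3 0 0 0; 0 0 0 0.3 0 0 0")

```text
time_s: 8.13
eef_pos: [480.4, -241.2, 170.8]
ee_rot: [0.107, 0.608, 0.775, 0.136]
force: [-4.0, 1.7, 6.2]
grip_width: 0.229
grip_force: 50.8
```

>>> step_arm(commands="0 0 -0.1 -0.1 0 0 0; 0 0 -0.2 -0.1 0 0 0; 0 0 -0.3 -0.1 0 0 0; 0 0 -0.3 -0.1 0 0 0; 0 0 -0.3 0 0 0 0; 0 0 -0.3 0 0 0 0")

```text
time_s: 8.63
eef_pos: [479.5, -241.9, 170.7]
ee_rot: [0.109, 0.609, 0.774, 0.138]
force: [10.5, 2.8, 4.0]
grip_width: 0.232
grip_force: 50.2
```

Now in contact with both ledge and back. Relax the push slightly, then open and retreat along the tool axis.

>>> step_arm(commands="0 0 0.15 0 0 0 0; 0 0 0.15 0 0 0 0; 0.3 0 0.15 0 0 0 0; 0.35 0 0.15 0 0 0 0; 0.45 0 0.15 0 0 0 0; 0.6 0 0.15 0 0 0 0; 0.8 0 0.15 0 0 0 0; 0.8 0 0.15 0 0 0 0; 0.8 0 0.15 0 0 0 0; 0.8 0 0.15 0 0 0 0", newtons=20)

```text
time_s: 9.47
eef_pos: [479.0, -241.6, 169.7]
ee_rot: [0.107, 0.608, 0.774, 0.136]
force: [0.1, 0.2, 0.1]
grip_width: 0.798
grip_force: 0.0
```

>>> step_arm(commands="0.8 0 0 -0.5 0 0 0; 0.8 0 0 -1.5 0 0 0; 0.8 0 0 -3 0 0 0; 0.8 0 0 -5 0 0 0; 0.8 0 0 -8 0 0 0; 0.8 0 0 -11 0 0 0; 0.8 0 0 -14 0 0 0; 0.8 0 0 -16 0 0 0; 0.8 0 0 -16 0 0 0; 0.8 0 0 -16 0 0 0")

```text
time_s: 10.3
eef_pos: [425.7, -254.7, 321.2]
ee_rot: [0.108, 0.608, 0.774, 0.136]
force: [-0.2, 0.7, -1.2]
grip_width: 0.798
grip_force: 0.0
```

Run:
```python
from h import *
s=sense();print(s['force'].round(1),s['time_s'],s['grip_width'])
A=capture("scene")[:,:,::-1].copy(); B=capture("top")[:,:,::-1].copy()
# expected home pose outline (front face)
for n,im in(("scene",A),("top",B)):
    q=proj(n,seat(P0,[(20,55,0),(20,55,150),(20,-55,150),(20,-55,0)])); cv2.polylines(im,[q.round().astype(int)],1,(0,0,255),1)
cv2.imwrite("pics/p4.png",np.hstack([cv2.resize(A[110:330,140:370],(400,383),interpolation=2),cv2.resize(B[150:310,190:520],(400,383),interpolation=2)]))
```

```text
[-0.2  0.7 -1.2] 10.3 0.7983619105958252
```

View pics/p4.png

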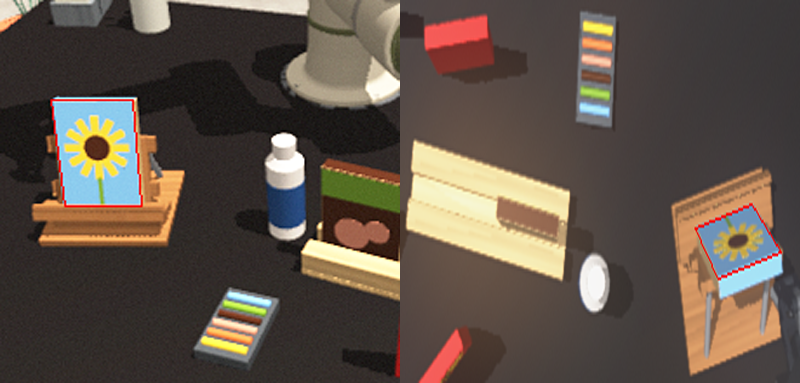

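The panel sits exactly on the outline expected for the home pose in both views. The brown panel, can and tin are unmoved, and the gripper is clear.

```bash
python3 -c "
from rig import *
print(finish_job())"
```

```text
the job is handed in; nothing more can be done
None
```

The sunflower panel is leaning on the easel, centred with the painting facing out, and the gripper has let go. The brown panel, can and tin look unmoved in the last pictures, and the job was handed in at about 10 s of the 40 s limit.

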